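# Load the polishing machine's shaft: keyed sleeve, flange washer, wheel

## Task

Make up the stack on the bare shaft of the polishing machine, ready for its nut: slide on the aluminium spacer sleeve first, turning it until its slot goes over the key and it sits fully home against the shoulder, then thread on the steel flange washer, then the red abrasive wheel, and push the stack up snug so that no gaps are left. Leave the other things on the bench where they are.

Things in the scene. Friction and masses are not known exactly. Their poses are not given: they have to be found in the camera images.
- shoulder (a point): On the shaft's axis, 160 mm above the bench, in the plane of the ring-shaped shoulder face (40 mm across) at the root of the polishing machine's bare steel shaft: the stack starts against this face. Axes: z up, +y along the shaft from its free end to the motor. The machine is fixed, turned up to 15 degrees either way. The shaft is level, 20 mm thick, and runs 150 mm from here towards -y.
- shaft_tip (a point): Centre of the bare shaft's free end, 150 mm from the shoulder, on its axis; same axes as the shoulder. The last 12 mm taper to a nose 12 mm thick.
- key_zone (a point): On the shaft's axis, at the outer end of the key, 25 mm from the shoulder; same axes as the shoulder. The key is a dark steel bar let into the shaft from here to the shoulder, 7 mm wide, its top 14 mm from the axis. The shaft is locked and does not turn; the key has stopped anywhere within 0.45 rad (25 degrees) either side of straight up: it must be seen or felt, this point does not turn with it.
- machine: The polishing machine, bolted down; origin under its middle, axes as the shoulder's. Behind the shoulder a bearing nose 56 mm across for 37 mm, then a cone, then, 65 mm behind the shoulder, the motor, 152 mm across, its top 236 mm above the bench. Its other end already carries a finished stack.
- sleeve: Aluminium spacer sleeve, a tube 44 mm outside, 70 mm long, bore 23 mm; origin at its middle, y its axis. The +y end, 35 mm from the origin, goes against the shoulder. It starts lying level on two low rails of a wooden cradle, slot up, +y roughly towards world +y, axis 50 mm above the bench, its sides free down to the cradle's base plate, 12 mm above the bench.
- slot (a point): On the sleeve's axis, at its +y end; axes of the sleeve. The drive slot lies on the +z side: cut through the wall, open at this end, 12 mm wide, 30 mm deep along the axis. It must go over the key, with about 0.18 rad of play either way; until it lines up, the sleeve stops against the key, 25 mm short of home.
- washer: Steel flange washer, a disc 90 mm across, 10 mm thick, bore 23 mm, both faces alike; origin at its centre, y its axis. It starts standing on edge in a slotted wooden cradle, centre 60 mm above the bench, free above the cradle's cheeks, which end 45 mm above the bench and leave 1.5 mm of play on each side.
- wheel: Dark red abrasive wheel, a hard disc 140 mm across, 30 mm thick, with black core and brass bushing, bore 23 mm, both faces alike; origin at its centre, y its axis. It starts standing on edge in a slotted wooden cradle, centre 85 mm above the bench, free above the cradle's cheeks, which end 65 mm above the bench and leave 1.5 mm of play on each side.
- tape: Orange roll of tape lying flat, 110 mm across, 24 mm high; bystander, leave it.
- nut: Large steel hex nut lying flat, 36 mm across flats, 18 mm high, under or near the shaft's end; bystander, leave it.
- spanner: Steel spanner, 200 mm long, lying flat; origin at its middle; bystander, leave it.
- boss: Yellow stepped round boss, 72 mm across, 40 mm high; bystander, leave it.
- scissors: Scissors with blue handles lying flat, about 200 mm long; bystander, leave them.
- paint: White paint can, 90 mm across, 110 mm tall; bystander, leave it.
Not all that is in view belongs to the job. Of the things like the sleeve, leave any that is turquoise or yellow; of the rest the smaller one is meant.

How it is judged (in metres and radians):
On the way, in this order (a step that is already met when the one before it is completed fails the run):
1. the sleeve is on the shaft, over the key, fully home against the shoulder (y of sleeve in the frame of shoulder above -0.037 m and x of sleeve in the frame of shoulder between -0.004 and 0.004 m and z of sleeve in the frame of shoulder between -0.004 and 0.004 m and angle between the y axis of sleeve and the y axis of shoulder, either way round below 0.1 rad), for 0.2 s.
2. the washer is threaded on the shaft outside the sleeve (y of washer in the frame of shoulder above -0.145 m and x of washer in the frame of shoulder between -0.004 and 0.004 m and z of washer in the frame of shoulder between -0.004 and 0.004 m and angle between the y axis of washer and the y axis of shoulder, either way round below 0.1 rad), for 0.2 s.
3. the wheel is threaded on the shaft outside the washer and the stack is pushed home (all of step 1 and y of washer in the frame of shoulder above -0.078 m and x of washer in the frame of shoulder between -0.004 and 0.004 m and z of washer in the frame of shoulder between -0.004 and 0.004 m and angle between the y axis of each of washer, wheel and the y axis of shoulder, either way round below 0.1 rad and y of wheel in the frame of shoulder above -0.099 m and x of wheel in the frame of shoulder between -0.004 and 0.004 m and z of wheel in the frame of shoulder between -0.004 and 0.004 m), for 0.2 s.
At the end, for the whole second after the job is handed in: Sleeve, washer and wheel sit on the shaft in that order from the shoulder out, each square to the shaft (within 0.1 rad) and centred on its axis within 4 mm, with gaps that add up to no more than 2 mm behind the sleeve, 3 mm behind the washer and 4 mm behind the wheel, all at rest (all of step 3 and linear speed of each of sleeve, washer, wheel below 0.02 m/s); the robot touches nothing.
It fails at once if a bystander (tape, nut, spanner, boss, scissors or paint can) is shifted by more than 30 mm (distance of any of tape, nut, spanner, boss, scissors, paint from where it was at the start of the episode above 0.03 m).
It also fails if it takes over 72 s, if anything falls off the work surface, if the arm or the gripper's body presses on something with over 40 N, if the wrist force passes 120 N, or if a joint passes its speed limit or range.

## Robot

A 6-joint arm with a two-finger parallel gripper is mounted at the origin on the work surface. World frame = base frame: x ahead of the robot, y to its left, z up, the work surface at z = 0. Lengths are in mm, angles in rad, forces in N, time in s.
With the tool pointing down it reaches from about 275 to 750 mm from the base axis. Payload 10.2 kg.
Tool frame: the origin (TCP) lies on the front face of the gripper's body, between the roots of the fingers; the fingertips stand 73 mm ahead of it and the grasp point (between the pads) lies 54 mm ahead of it; z points along the fingers, y is the line along which they close (so a half turn about z gives the same grasp; the last joint's range is limited). The gripper opens to 85 mm and grips with 20 to 120 N. Pads are 22 mm wide; open, the fingers measure 114 mm over their backs; the gripper's body (76 mm by 85 mm) begins 54 mm behind the grasp point. The pads swing forward as they close: fully open they stand 13 mm farther back than shut.
Start: joints at [-1.354, 0.313, 1.498, -0, 1.331, -0.223], TCP at [223.512, -475.052, 303.894] pointing down, gripper open.
Joint ranges: [-2.94, 2.94], [-0.97, 2.17], [0.19, 2.56], [-1.23, 4.37], [0.02, 3.11], [-2.88, 2.88]. Speed limits (rad/s): [2.39, 2.39, 3.01, 3.14, 3.14, 3.14].

## Interface

Orientations are given as a unit quaternion [w, x, y, z].
In Python, from rig import * gives the robot as it stands.
- The arm moves only by the tool step_arm, never from a script. Its argument "plan" is a list of rows, each an object with "offset": the shift along the tool's x, y, z in cm, a list of three; "rot": the turn, a rotation vector about the tool's x, y, z in degrees, a list of three; "gripper": the finger opening in cm, from 0 to 8.54. In form: [{"offset": [x, y, z], "rot": [wx, wy, wz], "gripper": gripper}, ...]. A call has 1 to 12 rows; each row is the pose to reach, as a shift and turn from the pose commanded when the call began, along the tool's axes at that moment; what a row does not reach only later rows make up. A row lasts 1/10 s, in which the tool goes at most 50 mm and 8.59 degrees, less where a joint would pass 70% of its speed; a pose out of reach is approached as far as the arm can. A call with a gripper value outside its range is refused whole. The fingers move at their own pace and stop on an object; "squeeze" is the grip in N (left out, the last holds). Time passes only in rows, so rows that repeat a pose let the fingers close. It gives the time, the measured TCP pose, the force, the opening and the grip force at its end, in the units of the state.
- sense(): the state, without advancing time (a new reading comes with each control period).
- capture(name): name is "scene" or "side" or "wrist"; returns a dict with "color" (384x512x3 uint8, red, green, blue), "depth" (384x512 float32, mm along the optical axis (not along the pixel's ray), 0 where there is no reading), "vertical_fov" (degrees; the focal length in pixels is half the picture's height over the tangent of half this angle, whatever the lens; pixels are square), "cx", "cy" (the principal point, pixels), "k1" (the pictures are not rectified: a ray, as slopes to the right and down, at radius r is drawn at 1 + k1 r^2 times it, then the intrinsics apply), "rvec" (rotation vector, rad) and "tvec" (3), from world to camera coordinates, as OpenCV has them; the wrist camera has in their place "mount" (4x4, takes a point from camera to tool coordinates, whose origin is the TCP and whose axes are the flange's). Camera axes: x right, y down, z forward; pixel columns grow to the right and rows downward; lengths in mm; the calibration is good to about 2 mm. A picture is of the moment at which its call begins: read the wrist's pose just before it.
- finish_job(): hands the job in; it is judged then, once.
The state is a dict: "time_s": time; "joints": joint angles; "dq": joint speeds; "tau": joint torques, N m; "eef_pos": TCP position; "ee_rot": TCP orientation; "force": force on the tool from outside, world axes, zero at the start; "wrist_torque": the same for the moment, N m; "grip_width": opening from 0.0 (shut) to 1.0 (fully open); "grip_force": force on a finger pad.
Only numpy, scipy, OpenCV 4.12 (cv2) and the standard library are available. Lean on these libraries where they do the work, as an engineer would, in place of code of your own. Each camera call takes 0.05 s, during which the arm holds its last target. There are 200 camera calls.

## Working session

There is one attempt and no reset: what is moved stays moved. The work goes in short steps, Python scripts to look and compute and a tool call to move; the robot and the scene stay as the last step left them, time stands still between calls to the robot, and variables do not carry over. Pictures are saved under pics/ and viewed, at most 12 in all, crops included, and the job is handed in when it is done.

Besides the shell and the picture viewer there is one more tool, called after "Request:" as name([rows], argument=value, ...), one row to a line, values as JSON. step_arm: Moves the arm, as the interface text tells. Its arguments: {"type":"object","properties":{"plan":{"type":"array"},"squeeze":{"type":"number"}},"required":["plan"]}

```bash
ls; mkdir -p pics; cat > h.py <<'E'
from rig import *
import numpy as np, cv2
from scipy.spatial.transform import Rotation as R
def Rq(q): return R.from_quat([q[1],q[2],q[3],q[0]])
def cam(c,s=None):
    f=192/np.tan(np.radians(c["vertical_fov"])/2)
    K=np.array([[f,0,c["cx"]],[0,f,c["cy"]],[0,0,1]]);D=np.array([c["k1"],0,0,0,0.])
    if "mount" in c:
        T=np.eye(4);T[:3,:3]=Rq(s["ee_rot"]).as_matrix();T[:3,3]=s["eef_pos"]
        W=T@np.array(c["mount"])
    else:
        Rc=cv2.Rodrigues(np.array(c["rvec"],float))[0];W=np.eye(4);W[:3,:3]=Rc.T;W[:3,3]=-Rc.T@np.array(c["tvec"]).ravel()
    return K,D,W
def rays(K,D,W,px):
    u=cv2.undistortPoints(np.array(px,float).reshape(-1,1,2),K,D)[:,0]
    return W[:3,3],np.c_[u,np.ones(len(u))]@W[:3,:3].T
def cloud(c,s=None):
    K,D,W=cam(c,s);v,u=np.mgrid[0:384,0:512]
    o,r=rays(K,D,W,np.c_[u.ravel(),v.ravel()])
    P=o+r*c["depth"].reshape(-1,1);P[c["depth"].ravel()==0]=np.nan
    return P.reshape(384,512,3)
def save(n,im): cv2.imwrite("pics/"+n+".png",im[...,::-1])
E
python3 - <<'E'
from h import *
import pickle
print(sense())
d={}
for n in("scene","side"):
    c=capture(n);d[n]=c;K,D,W=cam(c);print(n,K[0,0],c["k1"],W[:3,3],W[:3,2])
    save(n,c["color"])
s=sense();c=capture("wrist");d["wrist"]=c;d["s"]=s;print(np.array(c["mount"]).round(3))
pickle.dump(d,open("d.pkl","wb"))
save("two",np.vstack([cv2.resize(np.hstack([d["scene"]["color"],d["side"]["color"]]),(800,300)),cv2.resize(np.hstack([c["color"]]),(400,300)).repeat(1,0) if 0 else np.hstack([cv2.resize(c["color"],(400,300)),np.zeros((300,400,3),np.uint8)])]))
E
```

```text
pics
{'time_s': 0.0, 'joints': array([-1.35441217e+00,  3.13475038e-01,  1.49841482e+00,  3.96409504e-05,
        1.33096488e+00, -2.23382124e-01]), 'dq': array([ 0.00105583,  0.00088584, -0.00035665,  0.00043492, -0.00051283,
       -0.00210378]), 'tau': array([ 1.76372255e-04, -4.12270010e+01, -2.59740007e+01, -1.68023435e-04,
        4.16574301e-03,  8.22749058e-06]), 'eef_pos': array([ 223.47858667, -474.89657575,  303.33057526]), 'ee_rot': array([-6.30968496e-04,  9.75923780e-01,  2.18110930e-01,  2.14580733e-05]), 'force': array([-0.46854833,  0.52419148, -0.098138  ]), 'wrist_torque': array([-0.02111864, -0.00159057,  0.02055117]), 'grip_force': 0.0, 'grip_width': 1.0033292293321174}
scene 435.9665334203593 -0.054088219867922525 [1296.19648049  418.38250864 1050.73318593] [-0.57306552 -0.3480169  -0.7419435 ]
side 490.8713808247639 -0.19341158079966184 [-288.78247695 -973.89573103 1093.34549713] [ 0.52569664  0.59904772 -0.60397423]
[[-1.0000e-03 -9.5100e-01 -3.1000e-01  7.9468e+01]
 [ 1.0000e+00 -1.0000e-03 -0.0000e+00 -1.1560e+00]
 [-0.0000e+00 -3.1000e-01  9.5100e-01 -7.0005e+01]
 [ 0.0000e+00  0.0000e+00  0.0000e+00  1.0000e+00]]
```

View pics/scene.png

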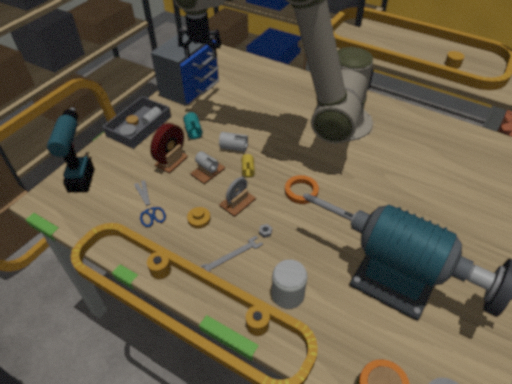

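View pics/side.png

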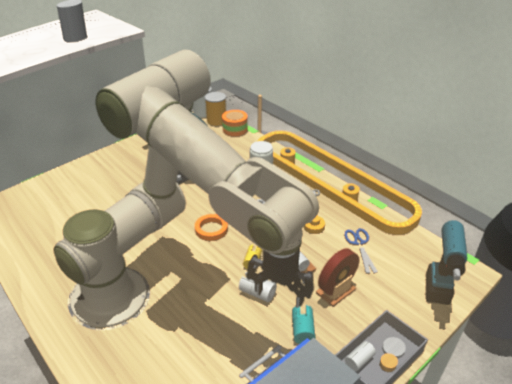

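Scene candidates for the sleeve are: grey in the cradle (207,163), larger grey (233,142), turquoise (193,124) and yellow (248,165). I choose (207,163), the smaller grey one on its cradle. The washer is at (236,190), the wheel at (167,143), the shaft tip at about (305,196) and the root at about (355,218).

```bash
python3 - <<'E'
from h import *
import pickle
d=pickle.load(open("d.pkl","rb"))
c=d["scene"];P=cloud(c)
for n,(u,v) in dict(sleeve=(207,163),big=(233,142),washer=(236,190),wheel=(167,143),root=(350,214),mid=(335,209),tip=(310,199),nut=(265,231),boss=(199,215),paint=(290,275),tape=(300,178),bench=(260,120),yel=(248,165)).items(): print(n,P[v,u].round(0))
# shaft cloud
m=np.zeros((384,512),bool);m[185:240,295:375]=1
S=P[m];S=S[(S[:,2]>140)&(S[:,2]<185)];print(len(S),S.min(0),S.max(0))
a=c["color"][185:245,290:380];b=c["color"][120:220,130:270]
save("crop",np.hstack([cv2.resize(a,(450,300),interpolation=2),np.zeros((300,1,3),np.uint8)])); 
im=np.zeros((600,800,3),np.uint8)
im[:280,:420]=cv2.resize(a,(420,280),interpolation=2);im[280:600,:448]=cv2.resize(b,(448,320),interpolation=2)
im[:264,448:800]=cv2.resize(d["wrist"]["color"],(352,264));im[270:600,448:800]=cv2.resize(d["side"]["color"][230:340,230:347],(352,330))
save("crop",im)
E
```

```text
sleeve [ 509. -260.   70.]
big [ 355. -262.   45.]
washer [ 543. -127.   47.]
wheel [ 526. -406.  104.]
root [555. 244. 171.]
mid [558. 202. 169.]
tip [561. 130. 170.]
nut [616.  22.  17.]
boss [ 681. -170.   42.]
paint [763. 181. 110.]
tape [375.  13.  25.]
bench [ 151. -274.   -2.]
yel [ 398. -174.   12.]
639 [536.52039905 102.49387538 140.24293884] [618.09795383 311.26183083 184.93931904]
```

View pics/crop.png

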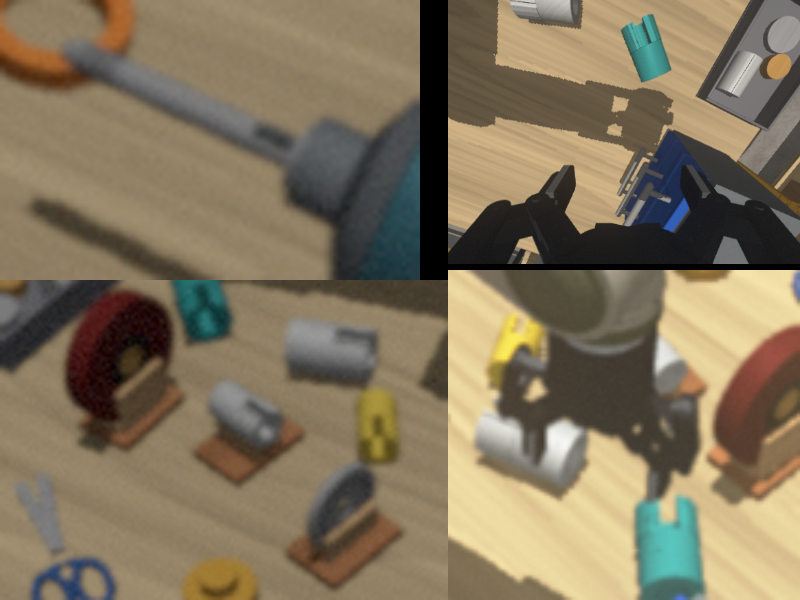

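The crop confirms the choice: the cradle sleeve is at crop (245,412), slot up towards the shaft. The key shows as a dark patch near the shaft root, at crop (270,132). The next step is to fit cylinders and planes to the depth points.

```bash
cat > fit.py <<'E'
from h import *
from scipy.optimize import least_squares
def cyl(S,r,p0,yaw0,level=True):
    # axis through (px,*,pz) at y=y0, dir (sin(-yaw),cos yaw,0)
    y0=p0[1]
    def res(q):
        a=np.array([-np.sin(q[2]),np.cos(q[2]),0]);v=S-[q[0],y0,q[1]]
        return np.linalg.norm(v-np.outer(v@a,a),axis=1)-r
    s=least_squares(res,[p0[0],p0[2],yaw0],loss="soft_l1",f_scale=1.0)
    q=s.x;a=np.array([-np.sin(q[2]),np.cos(q[2]),0]);o=np.array([q[0],y0,q[1]])
    t=(S-o)@a
    return o,a,q[2],np.median(abs(res(q))),np.percentile(t,[0.5,99.5]),res(q)
E
python3 - <<'E'
from fit import *
import pickle
d=pickle.load(open("d.pkl","rb"))
c=d["scene"];P=cloud(c).reshape(-1,3);C=c["color"].reshape(-1,3).astype(int)
def box(lo,hi): 
    m=np.all((P>lo)&(P<hi),1);return P[m],C[m]
S,_=box([535,90,150],[585,235,180]);o,a,y,e,t,r=cyl(S,10,[558,180,160],0);print("shaft",len(S),o,np.degrees(y),e,t,o+a*t[0])
# bearing nose front face: points with radius 12-28
Q,QC=box([500,200,125],[620,330,195]);v=Q-o;tt=v@a;rr=np.linalg.norm(v-np.outer(tt,a),axis=1)
for lo,hi in((12,16),(17,21),(23,27),(26.5,29.5)):
    k=(rr>lo)&(rr<hi);print(lo,hi,k.sum(),np.percentile(tt[k],[1,5,25,50]) if k.sum() else "")
# key points
k=(tt>40)&(tt<95)&(rr<20);ex=np.cross(a,[0,0,1]);
ang=np.degrees(np.arctan2(v[k]@ex,v[k][:,2]));
for lo in range(40,95,5):
    q=(tt[k]>=lo)&(tt[k]<lo+5);print(lo,q.sum(),"r",rr[k][q].max().round(1) if q.any() else "", [(int(x),int(z),int(b)) for x,z,b in sorted(zip(ang[q],rr[k][q],QC[k][q].mean(1)))][::3])
S,SC=box([440,-320,46],[570,-200,80]);k=(SC.max(1)-SC.min(1)<40);S=S[k]
o,a,y,e,t,r=cyl(S,22,[505,-260,50],0);print("sleeve",len(S),o,np.degrees(y),e,t,o+a*t.mean())
for n,lo,hi,p,zc in(("washer",[480,-190,48],[600,-70,110],None,60),("wheel",[440,-480,68],[600,-340,160],None,85)):
    S,SC=box(lo,hi);w,V=np.linalg.eigh(np.cov(S.T));nn=V[:,0]*np.sign(V[1,0]);print(n,len(S),S.mean(0),nn,w**.5,"deg",np.degrees(np.arctan2(-nn[0],nn[1])),S.min(0),S.max(0))
E
```

```text
shaft 344 [552.10253401 180.         160.18017932] -2.938205153205569 1.0719254842619552 [-76.42840802  54.33625691] [548.18489937 103.6720648  160.18017932]
12 16 31 [23.64454888 24.36110748 50.08124573 56.65280058]
17 21 19 [65.00322205 69.07554189 73.90387893 75.09770992]
23 27 120 [79.12571366 80.24748668 86.66416001 93.62703444]
26.5 29.5 142 [79.62835445 80.90118785 87.69438339 94.33925424]
40 16 r 11.7 [(-19, 11, 119), (6, 9, 122), (32, 11, 116), (53, 9, 98), (70, 11, 84), (123, 9, 98)]
45 13 r 16.2 [(-8, 9, 111), (28, 6, 107), (53, 4, 98), (75, 9, 79), (109, 9, 103)]
50 12 r 14.1 [(-2, 14, 102), (13, 13, 84), (32, 10, 79), (64, 8, 86)]
55 14 r 15.4 [(-53, 10, 95), (14, 13, 68), (33, 10, 82), (54, 9, 88), (91, 10, 95)]
60 17 r 18.0 [(-26, 11, 94), (9, 17, 87), (23, 16, 65), (40, 8, 86), (58, 11, 86), (88, 8, 86)]
65 14 r 17.2 [(1, 10, 81), (14, 13, 69), (26, 9, 72), (50, 13, 91), (84, 5, 87)]
70 9 r 19.5 [(-36, 17, 118), (23, 19, 103), (72, 15, 85)]
75 7 r 20.0 [(1, 19, 109), (54, 19, 84), (100, 19, 97)]
80 0 r  []
85 0 r  []
90 0 r  []
sleeve 245 [ 490.68316855 -260.           48.65063085] -11.910141168473032 1.694013028326264 [-56.65537082  16.32985005] [ 486.52203099 -279.728706     48.65063085]
washer 285 [ 558.40505106 -117.65564875   77.87272866] [0.20461648 0.97812651 0.03742499] [ 2.82143237 17.22034172 24.5450227 ] deg -11.815445929819848 [ 509.54611044 -132.54773036   48.19924183] [ 597.80499275 -106.4855173   107.76979773]
wheel 847 [ 522.72452563 -412.37381122  115.24412709] [0.11314237 0.98558848 0.1257543 ] [ 8.00631394 27.03045879 37.89211636] deg -6.548703836338937 [ 441.99367798 -439.91124553   68.13478329] [ 581.31732397 -392.09996388  159.34336946]
```

```bash
cat > go.py <<'E'
from h import *
def pose(yaw,tilt=0,pitch=0):
    # tool down, tool x at yaw (deg); tilt about tool x (deg), pitch about tool y
    c,s=np.cos(np.radians(yaw)),np.sin(np.radians(yaw))
    return R.from_matrix(np.array([[c,s,0],[s,-c,0],[0,0,-1]]))*R.from_rotvec([np.radians(tilt),0,0])*R.from_rotvec([0,np.radians(pitch),0])
def move(*wps):
    s=sense();R0=Rq(s["ee_rot"]);p=s["eef_pos"]
    for pos,Rt in wps:
        print("off_cm",(R0.inv().apply(np.array(pos)-p)/10).round(2),"rot",np.degrees((R0.inv()*Rt).as_rotvec()).round(1))
E
python3 -c "
from go import *
move(([485,-285,270],pose(78)))"
```

```text
off_cm [31.75 -6.05  3.36] rot [ -0.   -0.  -52.8]
```

Request:
step_arm([
  {"offset":[31.7,-6,3.3],"rot":[0,0,-52.8],"gripper":8.5},
  {"offset":[31.7,-6,3.3],"rot":[0,0,-52.8],"gripper":8.5},
  {"offset":[31.7,-6,3.3],"rot":[0,0,-52.8],"gripper":8.5},
  {"offset":[31.7,-6,3.3],"rot":[0,0,-52.8],"gripper":8.5},
  {"offset":[31.7,-6,3.3],"rot":[0,0,-52.8],"gripper":8.5},
  {"offset":[31.7,-6,3.3],"rot":[0,0,-52.8],"gripper":8.5},
  {"offset":[31.7,-6,3.3],"rot":[0,0,-52.8],"gripper":8.5},
  {"offset":[31.7,-6,3.3],"rot":[0,0,-52.8],"gripper":8.5},
  {"offset":[31.7,-6,3.3],"rot":[0,0,-52.8],"gripper":8.5},
  {"offset":[31.7,-6,3.3],"rot":[0,0,-52.8],"gripper":8.5},
])

```text
time_s: 1.15
eef_pos: [484.1, -286.6, 271.0]
ee_rot: [-0.0, 0.778, 0.629, -0.0]
force: [0.2, -0.1, 0.1]
grip_width: 0.995
grip_force: 0.0
```

```bash
python3 - <<'E'
from fit import *
s=sense();c=capture("wrist");save("w1",c["color"]);print(s["time_s"],s["eef_pos"],s["ee_rot"])
P=cloud(c,s).reshape(-1,3)
m=np.all((P>[430,-330,46])&(P<[560,-215,80]),1);S=P[m]
o,a,y,e,t,r=cyl(S,22,[490,-275,50],np.radians(-12));k=abs(r)<2.5;t=(S[k]-o)@a
print(len(S),k.sum(),o,np.degrees(y),e,np.percentile(t,[.5,2,98,99.5]),o+a*np.percentile(t,[1,99]).mean())
E
```

```text
1.15 [ 484.0711866  -286.5729154   270.95989139] [-2.02613057e-05  7.77662694e-01  6.28681731e-01 -1.23341174e-04]
2217 2143 [ 489.07692794 -275.           48.87610291] -10.749096256066597 0.4478354905769031 [-42.02639708 -41.00001547  26.34756771  27.2076615 ] [ 487.71541419 -282.17191684   48.87610291]
```

View pics/w1.png

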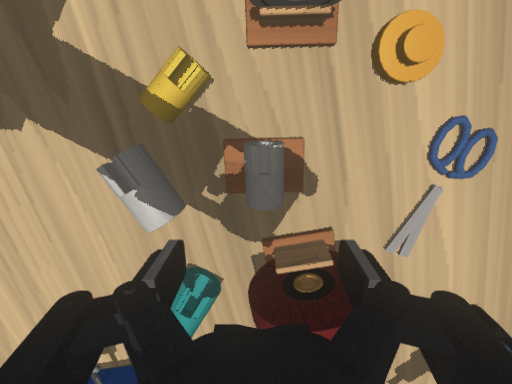

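The slot is at the top end of the sleeve (265,145), which is world +y. The sleeve body is centred at (265,175). The fit gives its centre at (487.7,-282.2) with yaw -10.7°.

```bash
python3 -c "
from go import *
move(([486.6,-288,102],pose(79.25)),)"
```

```text
off_cm [-0.07  0.28 16.9 ] rot [ 0.   0.  -1.4]
```

Request:
step_arm([
  {"offset":[0,0.3,5],"rot":[0,0,-1.4],"gripper":8.5},
  {"offset":[-0.1,0.3,10],"rot":[0,0,-1.4],"gripper":8.5},
  {"offset":[-0.1,0.3,14],"rot":[0,0,-1.4],"gripper":8.5},
  {"offset":[-0.1,0.3,16.9],"rot":[0,0,-1.4],"gripper":8.5},
  {"offset":[-0.1,0.3,16.9],"rot":[0,0,-1.4],"gripper":8.5},
  {"offset":[-0.1,0.3,16.9],"rot":[0,0,-1.4],"gripper":3.5},
  {"offset":[-0.1,0.3,16.9],"rot":[0,0,-1.4],"gripper":3.5},
  {"offset":[-0.1,0.3,16.9],"rot":[0,0,-1.4],"gripper":3.5},
  {"offset":[-0.1,0.3,16.9],"rot":[0,0,-1.4],"gripper":3.5},
  {"offset":[-0.1,0.3,16.9],"rot":[0,0,-1.4],"gripper":3.5},
], squeeze=60)

```text
time_s: 2.2
eef_pos: [487.2, -287.9, 104.0]
ee_rot: [0.0, 0.769, 0.639, -0.001]
force: [-8.6, 0.2, 11.1]
grip_width: 0.505
grip_force: 59.9
```

```bash
python3 -c "
from go import *
move(([487,-288,290],pose(79.25)),([553,156,290],pose(87)))"
```

```text
off_cm [ -0.04  -0.02 -18.6 ] rot [-0.   0.1  0.2]
off_cm [ 44.81  -1.68 -18.67] rot [-0.   0.1 -7.6]
```

Request:
step_arm([
  {"offset":[0,0,-5],"rot":[0,0,0],"gripper":3.5},
  {"offset":[0,0,-10],"rot":[0,0,0],"gripper":3.5},
  {"offset":[4,0,-14],"rot":[0,0,0],"gripper":3.5},
  {"offset":[8,0,-17],"rot":[0,0,0],"gripper":3.5},
  {"offset":[12.5,-0.5,-18.7],"rot":[0,0,-2],"gripper":3.5},
  {"offset":[17.3,-0.8,-18.7],"rot":[0,0,-4],"gripper":3.5},
  {"offset":[22.2,-1,-18.7],"rot":[0,0,-5],"gripper":3.5},
  {"offset":[27,-1.2,-18.7],"rot":[0,0,-6],"gripper":3.5},
  {"offset":[31.8,-1.4,-18.7],"rot":[0,0,-7],"gripper":3.5},
  {"offset":[36.5,-1.6,-18.7],"rot":[0,0,-7.6],"gripper":3.5},
  {"offset":[41,-1.7,-18.7],"rot":[0,0,-7.6],"gripper":3.5},
  {"offset":[44.8,-1.7,-18.7],"rot":[0,0,-7.6],"gripper":3.5},
])

```text
time_s: 3.4
eef_pos: [552.9, 158.5, 289.9]
ee_rot: [0.0, 0.725, 0.689, 0.001]
force: [0.2, -0.0, -2.1]
grip_width: 0.504
grip_force: 62.6
```

Request:
step_arm([
  {"offset":[0,0,0],"rot":[0,0,0],"gripper":3.5},
  {"offset":[0,0,0],"rot":[0,0,0],"gripper":3.5},
])

```text
time_s: 3.6
eef_pos: [553.0, 156.6, 289.4]
ee_rot: [0.0, 0.725, 0.689, 0.0]
force: [-0.1, 0.2, -1.5]
grip_width: 0.501
grip_force: 62.6
```

```bash
python3 - <<'E'
from fit import *
import pickle
s=sense();c=capture("wrist");save("w2",c["color"]);print(s["time_s"],s["eef_pos"],s["ee_rot"],s["grip_width"],s["force"])
pickle.dump((s,c),open("w2.pkl","wb"))
P=cloud(c,s).reshape(-1,3);C=c["color"].reshape(-1,3).astype(int)
m=np.all((P>[530,185,150])&(P<[580,228,176]),1);S=P[m]
o,a,y,e,t,r=cyl(S,10,[553,200,160],np.radians(-3))
print("shaft",len(S),o,np.degrees(y),e)
ex=np.cross(a,[0,0,1]);v=P-o;t=v@a;X=v@ex;Z=v[:,2];rr=np.hypot(X,Z)
for lo in range(20,60,3):
    k=(t>lo)&(t<lo+3)&(rr<26)&(Z>0)
    q=k&(rr>11.8)
    print(lo,k.sum(),q.sum(),np.degrees(np.arctan2(np.median(X[q]),np.median(Z[q]))).round(1) if q.sum() else "",rr[k].max().round(1) if k.sum() else "", X[q].min().round(1) if q.sum() else "",X[q].max().round(1) if q.sum() else "")
E
```

```text
3.6 [552.9955316  156.59230709 289.38727742] [2.65975209e-04 7.24869011e-01 6.88886656e-01 1.44405863e-04] 0.5009153291486116 [-0.05098521  0.23767191 -1.47284372]
shaft 1577 [552.77044881 200.         159.94812957] -2.239856156561032 0.32830506237641544
20 112 0  11.6  
23 125 0  11.5  
26 114 20 13.3 14.9 0.2 6.2
29 127 45 14.9 16.2 -0.5 6.3
32 122 50 11.9 16.2 -3.8 6.3
35 140 54 12.0 16.1 -0.4 6.3
38 126 55 12.4 15.6 -0.4 6.3
41 134 52 12.3 15.4 -0.3 6.3
44 131 49 12.7 15.9 -0.9 6.4
47 133 53 12.7 16.1 -0.2 6.4
50 184 95 15.4 20.2 -15.1 17.9
53 337 334 -2.0 21.9 -19.4 19.5
56 348 348 0.3 26.0 -25.1 25.5
59 1 1 20.9 25.8 9.2 9.2
```

View pics/w2.png

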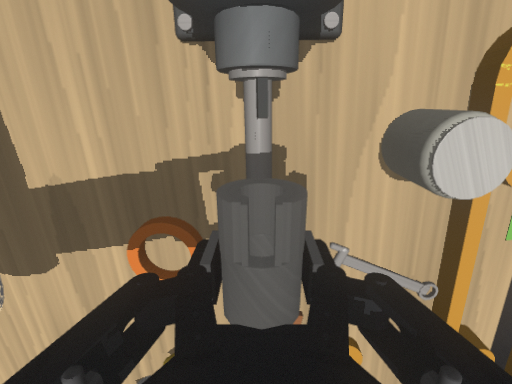

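```bash
python3 - <<'E'
from fit import *
from go import *
import pickle
s,c=pickle.load(open("w2.pkl","rb"))
P=cloud(c,s).reshape(-1,3);R0=Rq(s["ee_rot"]);T=R0.inv().apply(P-s["eef_pos"])
C=c["color"].reshape(-1,3).astype(int)
v,u=np.mgrid[0:384,0:512];m=((u>210)&(u<312)&(v>180)&(v<325)).ravel()
m&=(abs(T[:,1])<24)&(T[:,2]>28)&(T[:,2]<56)&(T[:,0]<34)&(T[:,0]>-45);T=T[m]
# drop finger/palm: keep first fit
f=lambda q:np.hypot(T[:,1]-q[0]-q[1]*T[:,0],T[:,2]-q[2]-q[3]*T[:,0])-22
q=least_squares(f,[0,0,54,0],loss="soft_l1",f_scale=.7).x;r=f(q);k=abs(r)<2
print(len(T),k.sum(),q,np.median(abs(r)),np.percentile(T[k,0],[1,99]))
E
```

```text
8889 7673 [-4.88750163e-01  3.24252785e-03  5.51194826e+01  1.10389756e-02] 0.4315380644813729 [-26.26020447  33.3554524 ]
```

```bash
cat >> go.py <<'E'
YAW=-2.5
A=np.array([-np.sin(np.radians(YAW)),np.cos(np.radians(YAW)),0])
SH=np.array([552.8,200,160])+A*52.5
def tcp(t,Rt,off): return SH+A*t-Rt.apply(off)
E
python3 -c "
from go import *
Rt=pose(87.5,12.4);Rm=pose(87.5);o=[5.6,-.5,55.1]
p=tcp(-200,Rt,o);print(p)
move((p+[0,0,70],Rt),(p,Rt),(tcp(-170,Rt,o),Rt))"
```

```text
[558.43039831  46.5083154  213.70727487]
off_cm [-10.88   1.11   0.57] rot [12.4 -0.  -0.5]
off_cm [-10.88   1.1    7.57] rot [12.4 -0.  -0.5]
off_cm [-7.88  1.08  7.56] rot [12.4 -0.  -0.5]
```

Request:
step_arm([
  {"offset":[-4,0.4,0.2],"rot":[4,0,-0.5],"gripper":3.5},
  {"offset":[-8,0.8,0.4],"rot":[8,0,-0.5],"gripper":3.5},
  {"offset":[-10.9,1.1,0.6],"rot":[12.4,0,-0.5],"gripper":3.5},
  {"offset":[-10.9,1.1,0.6],"rot":[12.4,0,-0.5],"gripper":3.5},
  {"offset":[-10.9,1.1,4],"rot":[12.4,0,-0.5],"gripper":3.5},
  {"offset":[-10.9,1.1,7.55],"rot":[12.4,0,-0.5],"gripper":3.5},
  {"offset":[-10.9,1.1,7.55],"rot":[12.4,0,-0.5],"gripper":3.5},
  {"offset":[-10.9,1.1,7.55],"rot":[12.4,0,-0.5],"gripper":3.5},
  {"offset":[-10.9,1.1,7.55],"rot":[12.4,0,-0.5],"gripper":3.5},
])

```text
time_s: 4.55
eef_pos: [559.2, 46.5, 215.7]
ee_rot: [-0.077, 0.718, 0.688, -0.073]
force: [0.3, -0.2, -1.1]
grip_width: 0.504
grip_force: 62.5
```

```bash
python3 - <<'E'
from fit import *
from go import *
import pickle
s=sense();c=capture("wrist");save("w3",c["color"]);print(s["eef_pos"],s["force"])
P=cloud(c,s).reshape(-1,3);R0=Rq(s["ee_rot"]);T=R0.inv().apply(P-s["eef_pos"])
def fit(m,r0,g):
    q=T[m]
    f=lambda p:np.hypot(q[:,1]-p[0]-p[1]*(q[:,0]-50),q[:,2]-p[2]-p[3]*(q[:,0]-50))-r0
    p=least_squares(f,g,loss="soft_l1",f_scale=.5).x;print(m.sum(),"y,dy,z,dz at x=50:",p.round(3),np.median(abs(f(p))),np.percentile(q[:,0],[1,99]))
# colour free geometric selection
sl=(abs(T[:,1])<24)&(T[:,2]>28)&(T[:,2]<50)&(T[:,0]>12)&(T[:,0]<39)
sh=(abs(T[:,1])<14)&(T[:,2]>40)&(T[:,2]<56)&(T[:,0]>70)&(T[:,0]<140)
fit(sl,22,[0,0,54,0]);fit(sh,10,[0,0,54,0])
k=(abs(T[:,1])<14)&(T[:,2]>40)&(T[:,2]<60)&(T[:,0]>44)&(T[:,0]<80);print("tip x",np.percentile(T[k,0],[1,5]) )
print(s["time_s"])
E
```

```text
[559.15593048  46.54402781 215.6687551 ] [ 0.3310569  -0.16808354 -1.06716972]
3445 y,dy,z,dz at x=50: [-4.1600e-01 -2.0000e-03  5.5842e+01  1.0000e-02] 0.5956022016739162 [12.10608963 38.71715146]
5922 y,dy,z,dz at x=50: [-7.1400e-01 -4.0000e-03  5.7033e+01  4.0000e-03] 0.3391685350886542 [ 70.6271329  118.13044023]
tip x [56.7725728  58.37246784]
4.55
```

View pics/w3.png

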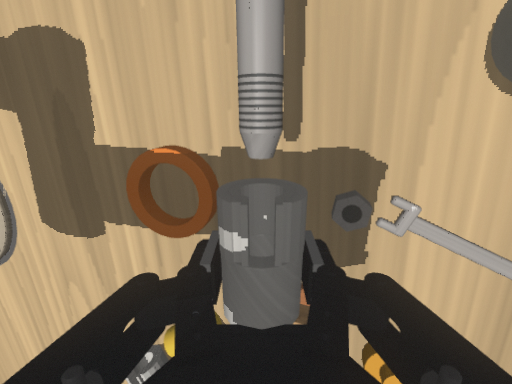

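The shaft nose is at (262,150), in line with the sleeve bore. The sleeve needs to go 1.2 mm lower before advancing. The nut at (350,210) is clear.

Request:
step_arm([
  {"offset":[0.7,-0.03,0.12],"rot":[0,0,0],"gripper":3.5},
  {"offset":[1.4,-0.03,0.12],"rot":[0,0,0],"gripper":3.5},
  {"offset":[2.1,-0.04,0.13],"rot":[0,0,0],"gripper":3.5},
  {"offset":[2.8,-0.04,0.13],"rot":[0,0,0],"gripper":3.5},
  {"offset":[3.5,-0.04,0.13],"rot":[0,0,0],"gripper":3.5},
  {"offset":[4.2,-0.04,0.13],"rot":[0,0,0],"gripper":3.5},
  {"offset":[5,-0.05,0.14],"rot":[0,0,0],"gripper":3.5},
])

```text
time_s: 5.3
eef_pos: [560.0, 97.3, 212.2]
ee_rot: [-0.078, 0.718, 0.687, -0.074]
force: [-0.2, 0.3, -1.3]
grip_width: 0.5
grip_force: 62.5
```

Request:
step_arm([
  {"offset":[1.2,0,0],"rot":[0,0,0],"gripper":3.5},
  {"offset":[2.4,-0.01,0.01],"rot":[0,0,0],"gripper":3.5},
  {"offset":[3.6,-0.01,0.02],"rot":[0,0,0],"gripper":3.5},
  {"offset":[4.8,-0.02,0.02],"rot":[0,0,0],"gripper":3.5},
  {"offset":[6,-0.02,0.03],"rot":[0,0,0],"gripper":3.5},
  {"offset":[7.2,-0.03,0.03],"rot":[0,0,0],"gripper":3.5},
  {"offset":[8.2,-0.03,0.03],"rot":[0,0,0],"gripper":3.5},
  {"offset":[8.6,-0.03,0.03],"rot":[0,0,0],"gripper":3.5},
  {"offset":[8.6,-0.03,0.03],"rot":[0,0,0],"gripper":3.5},
])

```text
time_s: 6.2
eef_pos: [563.4, 183.3, 212.1]
ee_rot: [-0.078, 0.718, 0.688, -0.074]
force: [1.5, 1.7, -0.0]
grip_width: 0.504
grip_force: 62.8
```

Request:
step_arm([
  {"offset":[0.4,0,0],"rot":[0,0,0],"gripper":3.5},
  {"offset":[0.8,0,0],"rot":[0,0,0],"gripper":3.5},
  {"offset":[1.2,0,0],"rot":[0,0,0],"gripper":3.5},
  {"offset":[1.2,0,0],"rot":[0,0,0],"gripper":3.5},
])

```text
time_s: 6.6
eef_pos: [563.9, 195.0, 212.1]
ee_rot: [-0.078, 0.718, 0.688, -0.074]
force: [2.3, 1.2, 0.1]
grip_width: 0.502
grip_force: 62.9
```

Past the key end without force. On to the shoulder.

Request:
step_arm([
  {"offset":[0.5,0,0],"rot":[0,0,0],"gripper":3.5},
  {"offset":[0.9,0,0],"rot":[0,0,0],"gripper":3.5},
  {"offset":[1.3,0,0],"rot":[0,0,0],"gripper":3.5},
  {"offset":[1.6,0,0],"rot":[0,0,0],"gripper":3.5},
  {"offset":[1.8,0,0],"rot":[0,0,0],"gripper":3.5},
  {"offset":[1.9,0,0],"rot":[0,0,0],"gripper":3.5},
  {"offset":[1.9,0,0],"rot":[0,0,0],"gripper":3.5},
])

```text
time_s: 7.3
eef_pos: [564.7, 212.7, 212.1]
ee_rot: [-0.078, 0.718, 0.687, -0.075]
force: [0.7, -7.8, 0.7]
grip_width: 0.504
grip_force: 62.9
```

Request:
step_arm([
  {"offset":[0.15,0,0],"rot":[0,0,0],"gripper":3.5},
  {"offset":[0.3,0,0],"rot":[0,0,0],"gripper":3.5},
  {"offset":[0.3,0,0],"rot":[0,0,0],"gripper":3.5},
])

```text
time_s: 7.6
eef_pos: [564.8, 213.1, 212.1]
ee_rot: [-0.076, 0.718, 0.687, -0.078]
force: [-2.6, -23.4, 4.8]
grip_width: 0.502
grip_force: 63.1
```

```bash
python3 - <<'E'
from go import *
s=sense();print(s["eef_pos"],s["force"]);c=capture("wrist");save("w4",c["color"])
E
```

```text
[564.8056415  213.10488188 212.05677477] [ -2.5684786  -23.36997742   4.79590907]
```

View pics/w4.png

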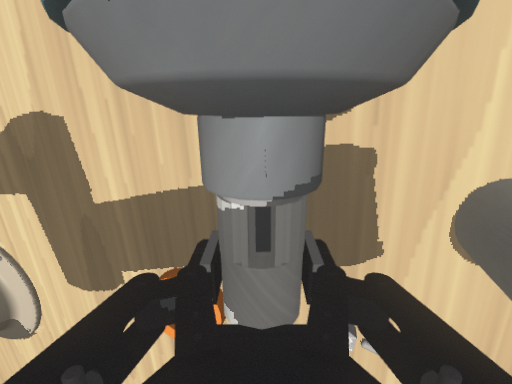

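The key is inside the slot at (263,228), with its end close to the slot bottom. The sleeve face is on the nose at row 195, so it is home. Release and lift off.

Request:
step_arm([
  {"offset":[0,0,0],"rot":[0,0,0],"gripper":8.5},
  {"offset":[0,0,0],"rot":[0,0,0],"gripper":8.5},
  {"offset":[0,0,0],"rot":[0,0,0],"gripper":8.5},
  {"offset":[0,0,-1.5],"rot":[0,0,0],"gripper":8.5},
  {"offset":[0,0,-6],"rot":[0,0,0],"gripper":8.5},
  {"offset":[0,0,-10.5],"rot":[0,0,0],"gripper":8.5},
  {"offset":[0,0,-10.5],"rot":[0,0,0],"gripper":8.5},
])

```text
time_s: 8.35
eef_pos: [588.6, 215.9, 320.7]
ee_rot: [-0.075, 0.718, 0.688, -0.07]
force: [0.0, -0.6, 0.2]
grip_width: 0.993
grip_force: 0.0
```

```bash
python3 -c "
from go import *
print(sense()['eef_pos'],sense()['force'],sense()['grip_width'])
move(([545,-118,250],pose(-12)))"
```

```text
[588.64857962 215.90464508 320.72919731] [ 0.02623066 -0.56367042  0.2337969 ] 0.9929353392217961
off_cm [-33.57  -1.43   7.41] rot [-8.8 10.1 99.1]
```

Request:
step_arm([
  {"offset":[-4,0,1],"rot":[-0.7,0.8,8],"gripper":8.5},
  {"offset":[-8,0,2],"rot":[-1.5,1.7,16.5],"gripper":8.5},
  {"offset":[-12,-0.5,3],"rot":[-2.2,2.5,24.8],"gripper":8.5},
  {"offset":[-16,-1,4],"rot":[-2.9,3.4,33],"gripper":8.5},
  {"offset":[-20,-1.2,5],"rot":[-3.7,4.2,41.3],"gripper":8.5},
  {"offset":[-24,-1.4,6],"rot":[-4.4,5,49.5],"gripper":8.5},
  {"offset":[-28,-1.4,7],"rot":[-5.1,5.9,57.8],"gripper":8.5},
  {"offset":[-31,-1.4,7.4],"rot":[-5.9,6.7,66],"gripper":8.5},
  {"offset":[-33.6,-1.4,7.4],"rot":[-6.6,7.6,74.3],"gripper":8.5},
  {"offset":[-33.6,-1.4,7.4],"rot":[-7.3,8.4,82.6],"gripper":8.5},
  {"offset":[-33.6,-1.4,7.4],"rot":[-8,9.2,90.8],"gripper":8.5},
  {"offset":[-33.6,-1.4,7.4],"rot":[-8.8,10.1,99.1],"gripper":8.5},
])

```text
time_s: 9.55
eef_pos: [543.0, -118.7, 244.7]
ee_rot: [0.001, 0.994, -0.107, -0.005]
force: [-0.4, -0.7, 0.1]
grip_width: 0.994
grip_force: 0.0
```

Request:
step_arm([
  {"offset":[0,0,0],"rot":[0,0,0],"gripper":8.5},
  {"offset":[0,0,0],"rot":[0,0,0],"gripper":8.5},
  {"offset":[0,0,0],"rot":[0,0,0],"gripper":8.5},
])

```text
time_s: 9.85
eef_pos: [543.1, -118.7, 244.9]
ee_rot: [0.001, 0.995, -0.103, -0.006]
force: [0.3, 0.2, 0.6]
grip_width: 0.995
grip_force: 0.0
```

```bash
python3 - <<'E'
from go import *
import pickle
s=sense();print(s["time_s"],s["eef_pos"],s["ee_rot"],s["joints"].round(2),s["force"]);c=capture("wrist");save("w5",c["color"])
pickle.dump((s,c),open("w5.pkl","wb"))
P=cloud(c,s).reshape(-1,3)
S=P[np.all((P>[490,-170,50])&(P<[620,-70,112]),1)];top=S[S[:,2]>93]
for n,Q in(("all",S),("top",top)):
    w,V=np.linalg.eigh(np.cov(Q[:,:2].T));t=V[:,1]*np.sign(V[0,1]);print(n,len(Q),Q.mean(0),Q.min(0),Q.max(0),"yaw",np.degrees(np.arctan2(t[1],t[0])),w**.5)
t=np.array([t[0],t[1]]);nn=np.array([-t[1],t[0]])
h=(top[:,:2])@nn;l=top[:,:2]@t;print(np.percentile(h,[1,5,50,95,99]),np.percentile(l,[1,99]))
hs=S[:,:2]@nn;print(np.histogram(hs,bins=np.arange(hs.min(),hs.max()+2,2)))
E
```

```text
9.85 [ 543.14088166 -118.68514286  244.91871992] [ 0.0010892   0.99468743 -0.10278707 -0.0055269 ] [-0.42  0.44  1.48 -0.01  1.23  1.35] [0.34489683 0.16757694 0.56017473]
all 1123 [ 562.40341154 -122.01547659   95.63512975] [ 513.61097638 -132.85676064   58.61457789] [ 597.33439107 -108.27561843  105.71168979] yaw -10.789699648104392 [ 2.98903373 21.91596602]
top 785 [ 555.97308887 -120.7051579   100.86281575] [ 523.06148703 -130.17379218   93.00035284] [ 582.97144086 -110.39909     105.71168979] yaw -10.58132900860106 [ 2.91850252 16.23973309]
[-21.46319139 -21.2091878  -16.59194861 -12.00917482 -11.62017916] [537.12146686 594.32176588]
(array([181, 213, 221, 214, 208,  86]), array([-22.20351454, -20.20351454, -18.20351454, -16.20351454,
       -14.20351454, -12.20351454, -10.20351454]))
```

View pics/w5.png

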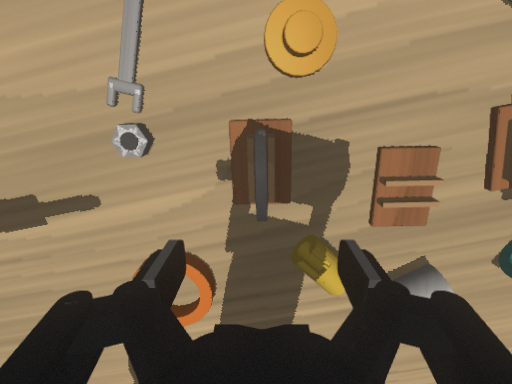

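The washer stands at (261,170), between the cheeks of its cradle, with its axis left-right in the picture. The nut (130,140), boss (302,38) and yellow sleeve (320,265) are clear of the fingers.

```bash
python3 - <<'E'
from go import *
import pickle
s,c=pickle.load(open("w5.pkl","rb"))
P=cloud(c,s).reshape(-1,3);R0=Rq(s["ee_rot"]);T=R0.inv().apply(P-s["eef_pos"])
k=(abs(T[:,0])<20)&(abs(T[:,1])<75)&(abs(T[:,1])>35)&(T[:,2]>10)&(T[:,2]<100)
print("open tips z",np.percentile(T[k,2],[95,99,100]),T[k][np.argsort(-T[k,2])[:3]])
move(([553,-120.4,180],pose(-10.6)),([553,-120.4,153],pose(-10.6)))
E
```

```text
open tips z [53.1494398  57.71555591 60.52782463] [[ -2.69508051  42.04826456  60.52782463]
 [ -3.05505558  41.95767916  60.07697929]
 [ -3.34328017 -43.56949729  59.69306796]]
off_cm [ 1.07 -0.06  6.48] rot [ 0.2  0.6 -1.2]
off_cm [ 1.1  -0.07  9.18] rot [ 0.2  0.6 -1.2]
```

Request:
step_arm([
  {"offset":[1.1,-0.07,4],"rot":[0.2,0.6,-1.2],"gripper":8.5},
  {"offset":[1.1,-0.07,7.5],"rot":[0.2,0.6,-1.2],"gripper":8.5},
  {"offset":[1.1,-0.07,8.7],"rot":[0.2,0.6,-1.2],"gripper":8.5},
  {"offset":[1.1,-0.07,8.7],"rot":[0.2,0.6,-1.2],"gripper":2.5},
  {"offset":[1.1,-0.07,8.7],"rot":[0.2,0.6,-1.2],"gripper":2.5},
  {"offset":[1.1,-0.07,8.7],"rot":[0.2,0.6,-1.2],"gripper":2.5},
  {"offset":[1.1,-0.07,8.7],"rot":[0.2,0.6,-1.2],"gripper":0.2},
  {"offset":[1.1,-0.07,8.7],"rot":[0.2,0.6,-1.2],"gripper":0.2},
  {"offset":[1.1,-0.07,8.7],"rot":[0.2,0.6,-1.2],"gripper":0.2},
  {"offset":[1.1,-0.07,8.7],"rot":[0.2,0.6,-1.2],"gripper":0.2},
], squeeze=80)

```text
time_s: 10.9
eef_pos: [553.3, -120.7, 158.8]
ee_rot: [0.0, 0.996, -0.094, 0.001]
force: [-0.9, 0.4, 6.0]
grip_width: 0.095
grip_force: 80.7
```

```bash
python3 -c "
from go import *
Rt=pose(-2.5);o=[-0.3,0,98.8]
print(SH,tcp(-180,Rt,o))
move(([553,-120,275],pose(-10.6)),(tcp(-180,Rt,o)+[0,0,0],Rt))"
```

```text
[555.09001784 252.45003163 160.        ] [547.53824258  72.60826593 258.8       ]
off_cm [ -0.03  -0.06 -11.62] rot [ 0.  -0.1 -0.2]
off_cm [ -4.17 -18.88 -10.02] rot [ 0.  -0.1 -8.3]
```

Request:
step_arm([
  {"offset":[0,0,-4],"rot":[0,0,0],"gripper":0.2},
  {"offset":[0,0,-8],"rot":[0,0,0],"gripper":0.2},
  {"offset":[-0.5,-3,-10],"rot":[0,0,-1],"gripper":0.2},
  {"offset":[-1.5,-7,-10],"rot":[0,0,-3],"gripper":0.2},
  {"offset":[-2.5,-11,-10],"rot":[0,0,-5],"gripper":0.2},
  {"offset":[-3.5,-15,-10],"rot":[0,0,-7],"gripper":0.2},
  {"offset":[-4.2,-18.9,-10],"rot":[0,0,-8.3],"gripper":0.2},
  {"offset":[-4.2,-18.9,-10],"rot":[0,0,-8.3],"gripper":0.2},
  {"offset":[-4.2,-18.9,-10],"rot":[0,0,-8.3],"gripper":0.2},
  {"offset":[-4.2,-18.9,-10],"rot":[0,0,-8.3],"gripper":0.2},
])

```text
time_s: 11.9
eef_pos: [547.1, 72.2, 257.5]
ee_rot: [0.0, 1.0, -0.022, -0.0]
force: [0.1, -0.7, -3.4]
grip_width: 0.097
grip_force: 79.7
```

```bash
cat > chk.py <<'E'
from fit import *
from go import *
import pickle,sys
nm=sys.argv[1];rad=float(sys.argv[2]);thk=float(sys.argv[3]);zc=float(sys.argv[4])
s=sense();c=capture("wrist");save(nm,c["color"]);pickle.dump((s,c),open(nm+".pkl","wb"))
print(s["time_s"],s["eef_pos"],s["ee_rot"],s["force"],s["grip_width"])
P=cloud(c,s).reshape(-1,3);T=Rq(s["ee_rot"]).inv().apply(P-s["eef_pos"])
# disc rim: points within thickness (|y|), away from fingers
k=(abs(T[:,1])<thk*.55)&(T[:,0]>14)&(T[:,2]>zc-rad-5)&(T[:,2]<zc+10)&(T[:,0]<rad+6)
q=T[k];print("rim pts",k.sum(),q.min(0),q.max(0))
f=lambda p:np.hypot(q[:,0]-p[0],q[:,2]-p[1])-rad
p=least_squares(f,[0,zc],loss="soft_l1",f_scale=.5).x;print("centre tool x,z",p.round(2),np.median(abs(f(p))))
h=q[abs(f(p))<2];A_=np.c_[h[:,0],h[:,2]-zc,np.ones(len(h))];print("y = ",np.linalg.lstsq(A_,h[:,1],rcond=None)[0].round(4))
# shaft
m=np.all((P>[520,100,150])&(P<[590,178,180]),1);S=P[m];print("shaft pts",m.sum())
if m.sum()>100:
    o,a,y,e,t,r=cyl(S,10,[552,150,160],np.radians(-2.5));print(o,np.degrees(y),e,np.percentile(t,[.5,99.5]))
E
python3 chk.py w6 45 10 98.8
```

```text
11.9 [547.08111838  72.16387171 257.48278674] [ 1.81769702e-04  9.99756349e-01 -2.20682579e-02 -4.48081406e-04] [ 0.07521521 -0.69005359 -3.41699714] 0.09716262503108293
rim pts 1273 [14.00111384 -5.49417813 56.04309115] [ 44.32984026   4.6897706  108.39059104]
centre tool x,z [-1.05 99.56] 0.34285675153569883
y =  [ 0.0096 -0.0016 -1.0852]
shaft pts 3241
[550.89248284 150.         159.71720111] -3.073464239159782 0.4312639538606948 [-46.52593958  27.47883568]
```

View pics/w6.png

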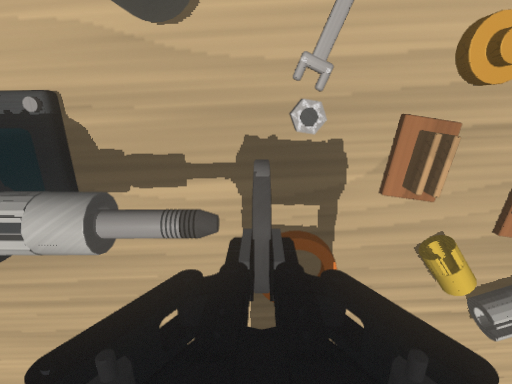

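The washer is held upright at (262,190), with the shaft nose at (215,222) to its left. The washer needs to go 1.9 mm up and 0.9 mm out before threading.

Request:
step_arm([
  {"offset":[0.09,0,-0.19],"rot":[0,0,0],"gripper":0.2},
  {"offset":[0.09,-1,-0.19],"rot":[0,0,0],"gripper":0.2},
  {"offset":[0.09,-2,-0.19],"rot":[0,0,0],"gripper":0.2},
  {"offset":[0.1,-3,-0.19],"rot":[0,0,0],"gripper":0.2},
  {"offset":[0.1,-3.8,-0.19],"rot":[0,0,0],"gripper":0.2},
  {"offset":[0.11,-4.6,-0.19],"rot":[0,0,0],"gripper":0.2},
  {"offset":[0.11,-5.4,-0.19],"rot":[0,0,0],"gripper":0.2},
  {"offset":[0.11,-6,-0.19],"rot":[0,0,0],"gripper":0.2},
  {"offset":[0.11,-6,-0.19],"rot":[0,0,0],"gripper":0.2},
])

```text
time_s: 12.85
eef_pos: [550.8, 133.6, 259.8]
ee_rot: [0.0, 1.0, -0.021, 0.0]
force: [0.5, 0.5, -3.8]
grip_width: 0.097
grip_force: 79.6
```

Threaded freely. Slide on to the sleeve.

Request:
step_arm([
  {"offset":[0,-0.8,0],"rot":[0,0,0],"gripper":0.2},
  {"offset":[0.01,-1.6,0],"rot":[0,0,0],"gripper":0.2},
  {"offset":[0.01,-2.4,0],"rot":[0,0,0],"gripper":0.2},
  {"offset":[0.01,-3.1,0],"rot":[0,0,0],"gripper":0.2},
  {"offset":[0.02,-3.7,0],"rot":[0,0,0],"gripper":0.2},
  {"offset":[0.02,-4.1,0],"rot":[0,0,0],"gripper":0.2},
  {"offset":[0.02,-4.4,0],"rot":[0,0,0],"gripper":0.2},
  {"offset":[0.02,-4.4,0],"rot":[0,0,0],"gripper":0.2},
])

```text
time_s: 13.65
eef_pos: [552.9, 176.9, 259.8]
ee_rot: [0.0, 1.0, -0.022, 0.0]
force: [0.1, -0.6, -4.0]
grip_width: 0.094
grip_force: 79.7
```

Request:
step_arm([
  {"offset":[0,-0.1,0],"rot":[0,0,0],"gripper":0.2},
  {"offset":[0,-0.2,0],"rot":[0,0,0],"gripper":0.2},
  {"offset":[0,-0.2,0],"rot":[0,0,0],"gripper":0.2},
])

```text
time_s: 13.95
eef_pos: [553.1, 177.6, 259.8]
ee_rot: [0.001, 1.0, -0.022, -0.0]
force: [-0.8, -7.9, -2.3]
grip_width: 0.092
grip_force: 79.9
```

Request:
step_arm([
  {"offset":[0,0,0],"rot":[0,0,0],"gripper":3.5},
  {"offset":[0,0,0],"rot":[0,0,0],"gripper":3.5},
  {"offset":[0,0,0],"rot":[0,0,0],"gripper":3.5},
  {"offset":[0,0,-3],"rot":[0,0,0],"gripper":3.5},
  {"offset":[0,0,-6],"rot":[0,0,0],"gripper":3.5},
  {"offset":[0,0,-6],"rot":[0,0,0],"gripper":8.5},
])

```text
time_s: 14.55
eef_pos: [553.8, 179.1, 324.2]
ee_rot: [-0.001, 1.0, -0.021, 0.004]
force: [-0.6, -0.5, 1.2]
grip_width: 0.568
grip_force: 0.0
```

```bash
python3 - <<'E'
from go import *
s=sense();print(s["eef_pos"],s["time_s"])
c=capture("wrist");P=cloud(c,s).reshape(-1,3);v=P-SH;t=v@A
X=v@np.cross(A,[0,0,1]);r=np.hypot(X,v[:,2])
k=(r>25)&(r<44)&(t>-110)&(t<-40)&(v[:,2]>-10);print("washer face t",k.sum(),np.percentile(t[k],[5,25,50,75,95]))
k=(r>43)&(r<47)&(t>-110)&(t<-40)&(v[:,2]>0);print("rim",k.sum(),np.percentile(t[k],[2,50,98]))
hi=k&(v[:,2]>35);lo=k&(v[:,2]<20);print("rim t high/low",np.median(t[hi]),np.median(t[lo]),hi.sum(),lo.sum())
move(([511,-412,300],pose(-8)))
E
```

```text
[553.82274478 179.1237143  324.22119124] 14.55
washer face t 1016 [-79.5963343  -77.31300915 -74.33133177 -71.89144814 -69.4364328 ]
rim 816 [-79.33119913 -74.97869689 -70.29070247]
rim t high/low -74.97912532319222 -75.13771192003387 411 129
off_cm [-1.7  59.23  2.12] rot [-0.1 -0.2  5.5]
```

Request:
step_arm([
  {"offset":[0,5,1],"rot":[0,0,1],"gripper":8.5},
  {"offset":[-0.5,10,2.1],"rot":[0,0,2],"gripper":8.5},
  {"offset":[-1,15,2.1],"rot":[0,0,3],"gripper":8.5},
  {"offset":[-1.7,20,2.1],"rot":[0,0,4],"gripper":8.5},
  {"offset":[-1.7,25,2.1],"rot":[0,0,5],"gripper":8.5},
  {"offset":[-1.7,30,2.1],"rot":[0,0,5.5],"gripper":8.5},
  {"offset":[-1.7,35,2.1],"rot":[0,0,5.5],"gripper":8.5},
  {"offset":[-1.7,40,2.1],"rot":[0,0,5.5],"gripper":8.5},
  {"offset":[-1.7,45,2.1],"rot":[0,0,5.5],"gripper":8.5},
  {"offset":[-1.7,50,2.1],"rot":[0,0,5.5],"gripper":8.5},
  {"offset":[-1.7,55,2.1],"rot":[0,0,5.5],"gripper":8.5},
  {"offset":[-1.7,59,2.1],"rot":[0,0,5.5],"gripper":8.5},
])

```text
time_s: 15.8
eef_pos: [509.8, -412.2, 297.7]
ee_rot: [-0.0, 0.998, -0.07, -0.0]
force: [0.1, 0.6, 0.2]
grip_width: 0.993
grip_force: 0.0
```

Request:
step_arm([
  {"offset":[0,0,0],"rot":[0,0,0],"gripper":8.5},
  {"offset":[0,0,0],"rot":[0,0,0],"gripper":8.5},
  {"offset":[0,0,0],"rot":[0,0,0],"gripper":8.5},
])

```text
time_s: 16.1
eef_pos: [510.8, -408.8, 298.5]
ee_rot: [-0.0, 0.998, -0.069, -0.0]
force: [1.0, 0.7, 0.3]
grip_width: 0.998
grip_force: 0.0
```

```bash
python3 - <<'E'
from fit import *
from go import *
s=sense();print(s["time_s"],s["eef_pos"],s["ee_rot"]);c=capture("wrist");save("w7",c["color"])
P=cloud(c,s).reshape(-1,3)
S=P[np.all((P>[430,-470,75])&(P<[620,-350,162]),1)];top=S[S[:,2]>130]
w,V=np.linalg.eigh(np.cov(top[:,:2].T));t=V[:,1]*np.sign(V[0,1]);nn=np.array([-t[1],t[0]])
print(len(S),len(top),top.mean(0),"yaw",np.degrees(np.arctan2(t[1],t[0])),w**.5,top[:,2].max())
h=top[:,:2]@nn;l=top[:,:2]@t;q=np.c_[l,top[:,2]]
f=lambda p:np.hypot(q[:,0]-p[0],q[:,1]-p[1])-70
p=least_squares(f,[l.mean(),85],loss="soft_l1",f_scale=.7).x;k=abs(f(p))<1.5
hh=np.percentile(h[k],[1,50,99]);print(p,k.sum(),hh)
# refine yaw from rim band edges
ctr=p[0]*t+(hh[0]+hh[2])/2*nn;print("centre",ctr)
move(([ctr[0],ctr[1],300],pose(np.degrees(np.arctan2(t[1],t[0])))))
E
```

```text
16.1 [ 510.83857297 -408.80555157  298.48766566] [-3.85193299e-04  9.97614022e-01 -6.90368297e-02 -1.77505141e-04]
4418 3711 [ 520.09912229 -423.21176775  147.53067384] yaw -1.9233005409750925 [ 8.62676188 27.84143345] 156.04221051404784
[525.08825374  84.29639476] 3656 [-420.09629206 -405.56362007 -390.85939866]
centre [ 511.18395063 -422.87223356]
off_cm [ 0.22  1.41 -0.12] rot [-0.  0. -6.]
```

View pics/w7.png

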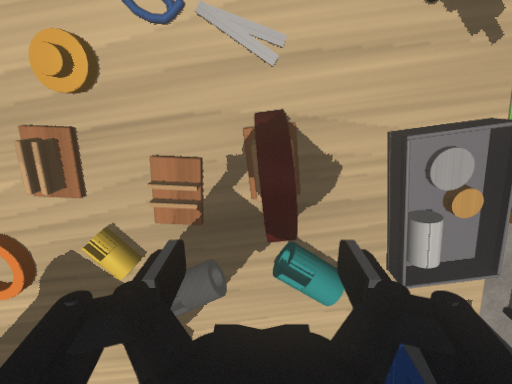

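The wheel rim band runs from (270,115) to (281,240), slightly yawed. The turquoise sleeve at (310,272) lies low, well below the finger level. I will approach to just above, then correct.

Request:
step_arm([
  {"offset":[0.1,0.7,2],"rot":[0,0,-3],"gripper":8.5},
  {"offset":[0.2,1.4,4],"rot":[0,0,-6],"gripper":8.5},
  {"offset":[0.2,1.4,5],"rot":[0,0,-6],"gripper":8.5},
  {"offset":[0.2,1.4,5],"rot":[0,0,-6],"gripper":8.5},
  {"offset":[0.2,1.4,5],"rot":[0,0,-6],"gripper":8.5},
])

```text
time_s: 16.65
eef_pos: [511.0, -423.5, 249.9]
ee_rot: [0.0, 1.0, -0.017, 0.0]
force: [-0.1, 0.2, -0.2]
grip_width: 1.0
grip_force: 0.0
```

```bash
python3 - <<'E'
from fit import *
from go import *
s=sense();print(s["time_s"],s["eef_pos"],s["ee_rot"]);c=capture("wrist")
P=cloud(c,s).reshape(-1,3)
S=P[np.all((P>[430,-470,75])&(P<[620,-380,162]),1)];top=S[S[:,2]>120]
w,V=np.linalg.eigh(np.cov(top[:,:2].T));t=V[:,1]*np.sign(V[0,1]);nn=np.array([-t[1],t[0]])
h=top[:,:2]@nn;l=top[:,:2]@t;q=np.c_[l,top[:,2]]
f=lambda p:np.hypot(q[:,0]-p[0],q[:,1]-p[1])-70
p=least_squares(f,[l.mean(),85],loss="soft_l1",f_scale=.7).x;k=abs(f(p))<1.5
hh=np.percentile(h[k],[1,50,99]);ctr=p[0]*t+(hh[0]+hh[2])/2*nn;yaw=np.degrees(np.arctan2(t[1],t[0]));print(yaw,p,hh,"centre",ctr)
move(([ctr[0],ctr[1],203],pose(yaw)))
E
```

```text
16.65 [ 510.97371335 -423.48924047  249.92324898] [ 4.73177314e-04  9.99849389e-01 -1.73430339e-02  4.41724371e-04]
-1.8059483808260262 [524.13002227  84.36243252] [-420.999073   -406.64596788 -391.97682856] centre [ 511.05940841 -422.80375524]
off_cm [-0.   -0.09  4.72] rot [ 0.1 -0.1 -0.2]
```

Request:
step_arm([
  {"offset":[0,-0.09,2.5],"rot":[0,0,0],"gripper":8.5},
  {"offset":[0,-0.09,4.7],"rot":[0,0,0],"gripper":8.5},
  {"offset":[0,-0.09,4.7],"rot":[0,0,0],"gripper":3.8},
  {"offset":[0,-0.09,4.7],"rot":[0,0,0],"gripper":3.8},
  {"offset":[0,-0.09,4.7],"rot":[0,0,0],"gripper":3.8},
  {"offset":[0,-0.09,4.7],"rot":[0,0,0],"gripper":2},
  {"offset":[0,-0.09,4.7],"rot":[0,0,0],"gripper":2},
  {"offset":[0,-0.09,4.7],"rot":[0,0,0],"gripper":2},
  {"offset":[0,-0.09,4.7],"rot":[0,0,0],"gripper":2},
], squeeze=110)

```text
time_s: 17.6
eef_pos: [510.9, -423.5, 203.8]
ee_rot: [0.001, 1.0, -0.017, 0.001]
force: [-0.4, 0.4, 7.8]
grip_width: 0.329
grip_force: 108.6
```

```bash
python3 -c "
from go import *
s=sense();Rt=pose(-2.7);o=[0,0,s['eef_pos'][2]-85]
print(o,s['time_s'])
move((tcp(-185,Rt,o)+[0,0,20],Rt))"
```

```text
[0, 0, np.float64(118.76857418439505)] 17.6
off_cm [  1.93 -49.19  -9.61] rot [ 0.1 -0.1  0.7]
```

Request:
step_arm([
  {"offset":[0,0,-3],"rot":[0,0,0],"gripper":2},
  {"offset":[0,0,-6.5],"rot":[0,0,0],"gripper":2},
  {"offset":[0.2,-3,-9.6],"rot":[0,0,0.2],"gripper":2},
  {"offset":[0.4,-7.5,-9.6],"rot":[0,0,0.3],"gripper":2},
  {"offset":[0.6,-12,-9.6],"rot":[0,0,0.4],"gripper":2},
  {"offset":[0.8,-16.5,-9.6],"rot":[0,0,0.5],"gripper":2},
  {"offset":[1,-21,-9.6],"rot":[0,0,0.6],"gripper":2},
  {"offset":[1.2,-25.5,-9.6],"rot":[0,0,0.7],"gripper":2},
  {"offset":[1.4,-30,-9.6],"rot":[0,0,0.7],"gripper":2},
  {"offset":[1.6,-34.5,-9.6],"rot":[0,0,0.7],"gripper":2},
  {"offset":[1.8,-39,-9.6],"rot":[0,0,0.7],"gripper":2},
  {"offset":[1.9,-43,-9.6],"rot":[0,0,0.7],"gripper":2},
])

```text
time_s: 18.8
eef_pos: [544.1, 8.1, 297.8]
ee_rot: [-0.0, 1.0, -0.023, -0.0]
force: [1.5, -0.5, -4.1]
grip_width: 0.328
grip_force: 110.1
```

Request:
step_arm([
  {"offset":[0,-3,1],"rot":[0,0,0],"gripper":2},
  {"offset":[0,-6,2],"rot":[0,0,0],"gripper":2},
  {"offset":[0,-6.2,2],"rot":[0,0,0],"gripper":2},
  {"offset":[0,-6.2,2],"rot":[0,0,0],"gripper":2},
  {"offset":[0,-6.2,2],"rot":[0,0,0],"gripper":2},
])

```text
time_s: 19.3
eef_pos: [547.4, 67.1, 278.1]
ee_rot: [0.0, 1.0, -0.024, 0.0]
force: [0.7, -0.2, -3.9]
grip_width: 0.328
grip_force: 110.5
```

```bash
python3 chk.py w8 70 30 118.8
```

```text
19.3 [547.42753029  67.08388593 278.07628593] [ 2.08182619e-04  9.99718338e-01 -2.37311195e-02  1.90356372e-04] [ 0.68106224 -0.23545535 -3.86780209] 0.32837019470750883
rim pts 6679 [ 14.00130331 -16.0836999   49.33885073] [ 69.36256286  14.39647881 119.65338854]
centre tool x,z [ -0.57 119.29] 0.38071045919130597
y =  [ 2.100e-03 -2.000e-04 -1.101e+00]
shaft pts 4088
[551.93015433 150.         160.26401338] -7.371413321922884 1.628520752606149 [-46.40865906  26.07322889]
```

View pics/w8.png

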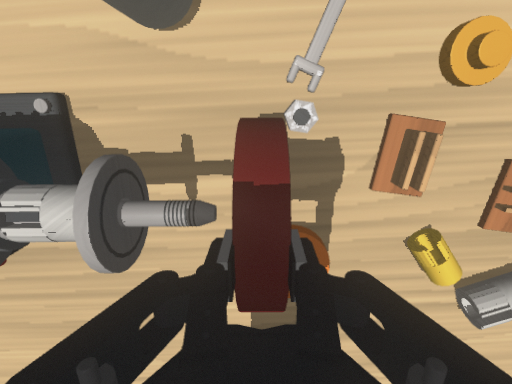

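The wheel is held upright at (262,215), with the nose at (215,212) level with its middle and the washer flush on the sleeve at (112,212). The wheel needs to go 1.2 mm up, then slide.

Request:
step_arm([
  {"offset":[0,0,-0.12],"rot":[0,0,0],"gripper":2},
  {"offset":[0,-0.8,-0.12],"rot":[0,0,0],"gripper":2},
  {"offset":[0,-1.6,-0.12],"rot":[0,0,0],"gripper":2},
  {"offset":[0,-2.4,-0.12],"rot":[0,0,0],"gripper":2},
  {"offset":[0,-3.2,-0.12],"rot":[0,0,0],"gripper":2},
  {"offset":[0,-4,-0.12],"rot":[0,0,0],"gripper":2},
  {"offset":[0,-4.8,-0.12],"rot":[0,0,0],"gripper":2},
  {"offset":[0,-5.5,-0.12],"rot":[0,0,0],"gripper":2},
  {"offset":[0,-5.5,-0.12],"rot":[0,0,0],"gripper":2},
])

```text
time_s: 20.25
eef_pos: [549.8, 123.7, 279.0]
ee_rot: [-0.0, 1.0, -0.023, 0.0]
force: [-0.2, -0.2, -3.6]
grip_width: 0.329
grip_force: 110.5
```

Request:
step_arm([
  {"offset":[0,-0.8,0],"rot":[0,0,0],"gripper":2},
  {"offset":[0,-1.6,0],"rot":[0,0,0],"gripper":2},
  {"offset":[0,-2.3,0],"rot":[0,0,0],"gripper":2},
  {"offset":[0,-2.8,0],"rot":[0,0,0],"gripper":2},
  {"offset":[0,-3.2,0],"rot":[0,0,0],"gripper":2},
  {"offset":[0,-3.4,0],"rot":[0,0,0],"gripper":2},
  {"offset":[0,-3.5,0],"rot":[0,0,0],"gripper":2},
  {"offset":[0,-3.5,0],"rot":[0,0,0],"gripper":2},
])

```text
time_s: 21.05
eef_pos: [551.5, 157.3, 279.0]
ee_rot: [0.001, 1.0, -0.023, -0.0]
force: [-1.1, -4.3, -2.2]
grip_width: 0.331
grip_force: 110.7
```

Contact as expected at about y=157. Push a little more.

Request:
step_arm([
  {"offset":[0,-0.15,0],"rot":[0,0,0],"gripper":2},
  {"offset":[0,-0.3,0],"rot":[0,0,0],"gripper":2},
  {"offset":[0,-0.3,0],"rot":[0,0,0],"gripper":2},
])

```text
time_s: 21.35
eef_pos: [551.7, 158.1, 279.2]
ee_rot: [0.003, 1.0, -0.024, -0.0]
force: [-3.2, -16.2, -0.2]
grip_width: 0.329
grip_force: 111.3
```

Request:
step_arm([
  {"offset":[0,0,0],"rot":[0,0,0],"gripper":6},
  {"offset":[0,0,0],"rot":[0,0,0],"gripper":6},
  {"offset":[0,0,0],"rot":[0,0,0],"gripper":6},
  {"offset":[0,0,-3],"rot":[0,0,0],"gripper":6},
  {"offset":[0,0,-7],"rot":[0,0,0],"gripper":6},
  {"offset":[0,0,-10],"rot":[0,0,0],"gripper":6},
  {"offset":[0,0,-10],"rot":[0,0,0],"gripper":6},
])

```text
time_s: 22.05
eef_pos: [552.1, 161.2, 383.7]
ee_rot: [-0.001, 1.0, -0.023, 0.004]
force: [1.0, 1.2, -0.6]
grip_width: 0.703
grip_force: 0.0
```

```bash
python3 - <<'E'
from go import *
s=sense();print(s["eef_pos"],s["time_s"],s["force"])
c=capture("wrist");save("w9",c["color"]);P=cloud(c,s).reshape(-1,3);v=P-SH;t=v@A
X=v@np.cross(A,[0,0,1]);r=np.hypot(X,v[:,2])
for n,lo,hi,a,b in(("wheel rim",68,72,-140,-60),("washer rim",43,47,-100,-60),("sleeve",20,24,-80,-5)):
    for m,z0,z1 in(("hi",.8,1.1),("lo",.1,.7)):
        k=(r>lo)&(r<hi)&(t>a)&(t<b)&(v[:,2]>z0*lo)&(v[:,2]<z1*hi)
        if k.sum()>20: print(n,m,k.sum(),np.percentile(t[k],[1,50,99]).round(1))
E
```

```text
[552.12898368 161.17380676 383.71412369] 22.05 [ 0.9875197   1.22044531 -0.5886094 ]
wheel rim hi 1471 [-109.4  -94.5  -80.7]
wheel rim lo 882 [-109.4  -94.9  -80.6]
washer rim hi 241 [-78.7 -74.2 -70.1]
washer rim lo 189 [-78.2 -74.  -69.7]
sleeve hi 532 [-67.3 -43.9  -6.4]
sleeve lo 757 [-66.9 -37.   -5.7]
```

View pics/w9.png

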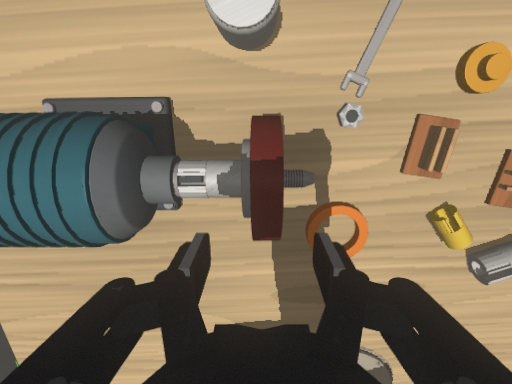

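The picture shows the sleeve on the key at (200,178), the washer at (247,178) and the wheel at (267,178), tight and square. The gripper is clear and the bystanders have not moved.

```bash
python3 -c "
from rig import *
print(finish_job())"
```

```text
the job is handed in; nothing more can be done
None
```

I've handed the job in: sleeve over the key and home against the shoulder, then washer, then wheel, pushed up snug with no visible gaps, after about 22 s. The bystanders looked unmoved, and no verdict came back on hand-in.

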